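# Take the dried spice out of the latched dry box

### The arm

A 6-joint arm with a two-finger parallel gripper is mounted at the origin on a cart in front of the work surface, level with it; the furniture and walls round the work are solid. World frame = base frame: x ahead of the robot, y to its left, z up, the work surface at z = 0. Lengths are in mm, angles in rad, forces in N, time in s.
With the tool pointing down it reaches from about 300 to 775 mm from the base axis. Payload 14.6 kg.
Tool frame: the origin (TCP) lies between the finger pads; the fingertips stand 25 mm ahead of it and the grasp point (between the pads) lies 6 mm ahead of it; z points along the fingers, y is the line along which they close (so a half turn about z gives the same grasp; the last joint's range is limited). The gripper opens to 94 mm and grips with 3 to 60 N. Pads are 16 mm wide; open, the fingers measure 119 mm over their backs; the gripper's body (75 mm by 177 mm) begins 78 mm behind the grasp point.
Start: joints at [-0.067, 0.3, 1.521, -0, 1.321, -0.067], TCP at [549.99, -0.002, 230.446] pointing down, gripper open.
Joint ranges: [-3.03, 3.03], [-0.79, 2.21], [0.23, 2.52], [-1.04, 4.18], [0, 3.07], [-2.55, 2.55]. Speed limits (rad/s): [2.22, 2.22, 2.57, 3.14, 3.14, 3.14].

### API

Orientations are given as [roll, pitch, yaw] about the fixed x, y, z axes, in that order (R = Rz(yaw) Ry(pitch) Rx(roll)).
In Python, from cell import manip gives the robot as it stands. The module is installed in compiled form; this text tells all that it offers.
- The arm moves only by the tool step_arm, never from a script. Its argument "series" is one flat list of numbers, 5 for each row, row after row: the shift along the world's x, y, z in mm, then the turn about the world's z in rad, then the closure, from 0 (fully open) to 1 (shut). In form: [dx, dy, dz, spin, jaw, dx, dy, dz, spin, jaw, ...]. A call has 1 to 20 rows; each row shifts and turns the commanded pose from where the row before left it; what a row does not reach is not made up. A row lasts 1/8 s, in which the tool goes at most 62.5 mm and 10.7 degrees, less where a joint would pass 70% of its speed; a pose out of reach is approached as far as the arm can. A call is refused whole if a number of a shift passes 62.5 or a number of a turn 0.188, either way. A call with a gripper value outside its range is refused whole. The fingers move at their own pace and stop on an object; "squeeze" is the grip in N (left out, the last holds). Time passes only in rows, so rows that do not move let the fingers close. It gives the time, the measured TCP pose, the force, the opening and the grip force at its end, in the units of the state.
- manip.read_state(): the state, without advancing time (a new reading comes with each control period).
- manip.camera(name): name is "scene" or "side" or "wrist"; returns (picture, depth): 420x560x3 uint8, blue, green, red; 420x560 float32, mm along the optical axis (not along the pixel's ray), 0 where there is no reading.
- manip.camera_info(name): a dict with "fovy" (degrees; the focal length in pixels is half the picture's height over the tangent of half this angle, whatever the lens; pixels are square), "cx", "cy" (the principal point, pixels), "k1" (the pictures are not rectified: a ray, as slopes to the right and down, at radius r is drawn at 1 + k1 r^2 times it, then the intrinsics apply), "eye" and "orientation" of the camera in the world. Camera axes: x right, y down, z forward; pixel columns grow to the right and rows downward; lengths in mm; the calibration is good to about 2 mm. A picture is of the moment at which its call begins: read the wrist's pose just before it. camera_info takes no time and is no camera call; for the wrist camera it gives the pose at the moment of the call.
- manip.sign_off(): hands the job in; it is judged then, once.
The state is a dict: "clock": time; "joints": joint angles; "qd": joint speeds; "effort": joint torques, N m; "eef_pos": TCP position; "eef_rot": TCP orientation; "wrist_force": force on the tool from outside, world axes, zero at the start; "moment": the same for the moment, N m; "finger_gap": finger opening in mm; "finger_force": force on a finger pad.
Only numpy, scipy, OpenCV 4.12 (cv2) and the standard library are available. Lean on these libraries where they do the work, as an engineer would, in place of code of your own. Each camera call takes 0.05 s, during which the arm holds its last target. There are 200 camera calls.

### The job

The spice has finished drying: stop the white dry box by pressing its yellow button fully down and letting it spring back, then turn its red latch knob a full quarter turn clockwise to its stop to release the lid. Swing the lid up by its blue handle and back past upright so that it stays open, take out the spice jar that is inside and stand it upright on the wooden tray, let go of it, and leave the lid open. Do not knock over anything.

Things in the scene. Friction and masses are not known exactly. Their poses are not given: they have to be found in the camera images.
- dry_box: White fixed dry box, 190 (x) x 200 (y) x 122 mm high, its control side turned roughly to the robot's right. Origin: centre of underside; x runs from its control side to its hinge side. First 50 mm in x: control deck, top 122 mm up, with the latch knob and the stop button. Beside it: lidded chamber open at the top, inside x -45 to 89, y -94 to 94 mm, floor 14 mm up, wall tops 118 mm up.
- stop_button (a joint): Yellow spring push button, 0 = up, 0.006 m = fully down. It starts to move at 1.2 N and is fully down at 4 N; springs back when let go.
- stop_button_top (a point): Centre of the top of the yellow button (round, 32 mm across, in a black collar 48 mm across), 22 mm above the deck. Pressed straight down.
- latch (a joint): Turn of the latch knob in rad: 0 = latched, its steel cam tongue reaching over the lid's edge; grows clockwise seen from above to the stop at 1.57, where the tongue lies along the deck and the lid is free. It may start at up to 0.2. Stays where it is left; friction 0.05 N m.
- latch_grip (a point): On the latch's vertical axis, 35 mm above the deck, in the knob's red wing: an upright bar 56 mm long, 14 mm thick, 13 to 49 mm above the deck. At latch = 0 it lies along the box's x, so it is gripped across the box's y; it turns with the latch.
- lid (a joint): Lid angle in rad: 0 = shut, 1.57 = upright, 1.9 = leaning back at its stop. A stiff hinge (friction 0.32 N m) holds the lid where it is left. The cam tongue blocks it unless the latch is turned by more than about 1.2.
- lid_hinge (a point): Middle of the lid's hinge line, along the top of the box's side away from the deck, 95 mm from the box's origin along its x and 122 mm up; the line runs along the box's y. The lid reaches 138 mm from it towards the deck, is 196 mm wide and about 8 mm thick with a clear pane.
- lid_handle (a point): Grip point in the blue handle: a block 34 (box x) x 24 (box y) x 40 mm tall standing on the lid near its edge at the deck, to be pinched across the box's y. With the lid shut the point is 115 mm from the hinge line towards the deck and 33 mm above it, 28 mm above the lid's face, 12 mm below the block's top; it swings up and over about the hinge line.
- jar_mid (a point): Spice jar, glass with a printed label and a green cap, round, 99 mm tall: body 44 mm across, straight from 3 to 68 mm above its foot; cap 43 mm across, the top 20 mm; about 0.11 kg. This point is at its centre, 50 mm above its foot; z is its own axis. It starts upright in the chamber of the dry box and is best gripped across the box's y.
- tray: Wooden serving tray, fixed, 200 (x) x 150 (y) mm, rim 16 mm high and 7 mm thick, floor 7 mm above the worktop. Origin: centre of its underside; x points away from the robot. A tumbler stands on its far half (about x = 60 mm in its frame); its near half, about x = -40 mm, is free.
- tumbler: Loose glass tumbler, 48 mm across, 61 mm tall, on the far half of the tray. Origin at the centre of its foot. Leave it standing.
- mug: Loose green mug, 96 mm tall, on the worktop towards the back. Bystander. Origin under its middle.
- tea_box: Loose dark tea box, 112 x 65 x 87 mm, on the worktop at the back. Bystander. Origin at the centre of its underside.
- egg_timer: Loose white and grey egg timer, 63 mm across, 58 mm tall, on the worktop at the back left. Bystander. Origin at the centre of its underside.

How it is judged:
By the outcome, as a careful person would: the job done as asked, in the order asked, and still so for the second after the job is handed in, with the robot touching nothing.
It also fails if it takes over 72 s, if anything falls off the work surface, if the arm or the gripper's body presses on something with over 40 N, if the wrist force passes 120 N, or if a joint passes its speed limit or range.

## Working session

There is one attempt and no reset: what is moved stays moved. The work goes in short steps, Python scripts to look and compute and a tool call to move; the robot and the scene stay as the last step left them, time stands still between calls to the robot, and variables do not carry over. Pictures are saved under pics/ and viewed, at most 10 in all, crops included, and the job is handed in when it is done.

Besides the shell and the picture viewer there is one more tool, called after ">>>" as a command line: name --argument value ..., lists and objects as JSON in quotes. step_arm: Moves the arm, as the interface text tells. Its arguments: {"type":"object","properties":{"series":{"type":"array"},"squeeze":{"type":"number"}},"required":["series"]}

```bash
mkdir -p pics
cat > h.py <<'E'
import numpy as np, cv2
from cell import manip
from scipy.spatial.transform import Rotation as R
def rot(o):
    o=np.array(o,float)
    return o if o.shape==(3,3) else R.from_euler('xyz',o).as_matrix()
class Cam:
    def __init__(s,n):
        i=manip.camera_info(n); s.i=i
        s.img,s.d=manip.camera(n)
        s.f=210/np.tan(np.radians(i['fovy'])/2); s.E=np.array(i['eye'],float); s.R=rot(i['orientation'])
        s.K=np.array([[s.f,0,i['cx']],[0,s.f,i['cy']],[0,0,1]]); s.D=np.array([i['k1'],0,0,0,0])
    def ray(s,p):
        q=cv2.undistortPoints(np.array(p,float).reshape(-1,1,2),s.K,s.D).reshape(-1,2)
        return np.c_[q,np.ones(len(q))]@s.R.T
    def plane(s,p,z):
        r=s.ray(p); return s.E+r*((z-s.E[2])/r[:,2])[:,None]
    def pts(s,mask):   # depth points of mask
        v,u=np.nonzero(mask&(s.d>0)); r=s.ray(np.c_[u,v]); return s.E+r*s.d[v,u][:,None]
    def proj(s,P):
        c=(np.array(P,float).reshape(-1,3)-s.E)@s.R
        return cv2.projectPoints(c,np.zeros(3),np.zeros(3),s.K,s.D)[0].reshape(-1,2)
    def hsv(s,lo,hi): return cv2.inRange(cv2.cvtColor(s.img,cv2.COLOR_BGR2HSV),np.array(lo),np.array(hi))>0
E
python3 - <<'E'
from h import *
print(manip.read_state())
for n in ['scene','side','wrist']:
    c=Cam(n); print(n,c.i); cv2.imwrite(f'pics/{n}0.png',c.img)
    np.savez(f'{n}0.npz',img=c.img,d=c.d)
E
```

```text
{'clock': 0.0, 'joints': array([-6.65637525e-02,  3.00464327e-01,  1.52159247e+00, -1.52924427e-05,
        1.32068039e+00, -6.65889047e-02]), 'qd': array([-1.12347526e-03, -1.22512869e-03, -7.93764120e-05, -8.46655119e-04,
       -2.09317770e-04, -4.57402487e-04]), 'effort': array([-1.53750298e-03, -5.31805658e+01, -3.52735734e+01,  7.07558286e-02,
        2.43994006e-02, -4.79655944e-05]), 'eef_pos': array([5.49765749e+02, 2.89708146e-02, 2.29885206e+02]), 'eef_rot': array([-3.14044967e+00, -6.13775164e-05,  1.57082524e+00]), 'wrist_force': array([ 0.47797234,  0.59841566, -0.11652349]), 'moment': array([-0.00406299, -0.02201691, -0.02147758]), 'finger_force': 0.0, 'finger_gap': 94.11634264569915}
scene {'fovy': 52.43109441407057, 'cx': 278.0874402651912, 'cy': 208.72809068968658, 'k1': -0.10196736235200207, 'eye': array([ 114.30467767, -533.22028087,  705.01559267]), 'orientation': array([-2.28608963, -0.01115209, -0.71298833])}
side {'fovy': 56.679340229435105, 'cx': 280.8749356631129, 'cy': 212.05919030917298, 'k1': -0.09274918260999501, 'eye': array([ 351.07867114, -824.24687025,  693.7527737 ]), 'orientation': array([-2.17660196, -0.0189815 , -0.28640358])}
wrist {'fovy': 70.79592752329005, 'cx': 279.20692995227733, 'cy': 209.10652818191645, 'k1': -0.020135259629368102, 'eye': array([550.16626309,  75.67140945, 384.59627222]), 'orientation': array([ 2.87814092e+00,  4.14403832e-04, -2.43747557e-04])}
```

View pictures.

View pics/scene0.png

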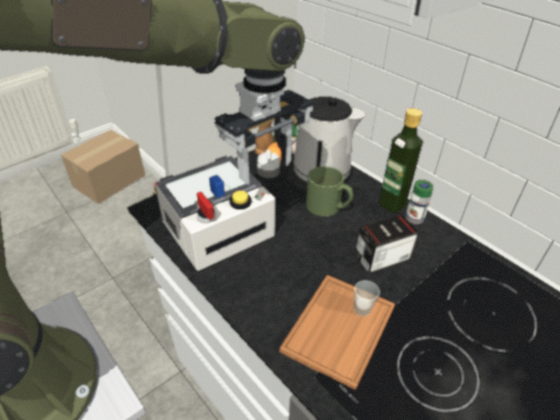

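View pics/side0.png

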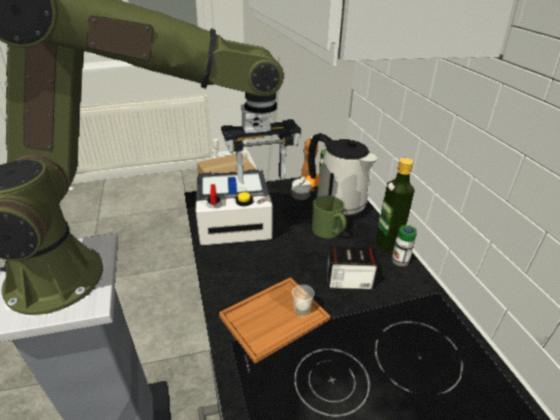

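View pics/wrist0.png

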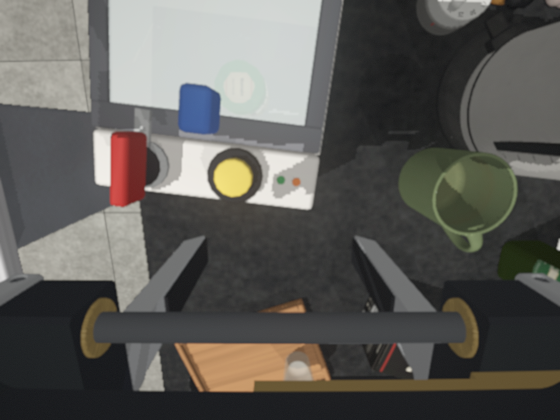

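```bash
cat > meas.py <<'E'
from h import *
cams=[Cam(n) for n in ['scene','side','wrist']]
cols={'red':([0,150,60],[8,255,255]),'yel':([22,140,90],[35,255,255]),'blue':([105,120,40],[125,255,255]),'wood':([5,90,90],[18,255,255])}
def big(m):
    n,l,st,ce=cv2.connectedComponentsWithStats(m.astype(np.uint8)); k=1+np.argmax(st[1:,4]); return l==k,ce[k],st[k,4]
if __name__=='__main__':
  for k,(lo,hi) in cols.items():
    for c,n in zip(cams,'scene side wrist'.split()):
        m,ce,a=big(c.hsv(lo,hi)); P=c.pts(m)
        zt=np.percentile(P[:,2],95); T=P[P[:,2]>zt-4]
        r=cv2.minAreaRect(T[:,:2].astype(np.float32))
        print(k,n,ce.round(1),a,'ztop',zt.round(1),'rect',np.round(r[0],1),np.round(r[1],1),round(r[2],1))
E
python3 meas.py
python3 - <<'E'
from h import *
c=Cam('wrist')
# white deck & dark frame orientation via depth: deck points z 110..126
v,u=np.nonzero(c.d>0)
P=c.pts(c.d>0)
m=(abs(P[:,2]-122)<4)&(P[:,0]<600)&(P[:,0]>330)
hsv=cv2.cvtColor(c.img,cv2.COLOR_BGR2HSV)[v,u]
w=m&(hsv[:,1]<40)&(hsv[:,2]>170)&(P[:,1]<160)
r=cv2.minAreaRect(P[w,:2].astype(np.float32)); print('deck',r,cv2.boxPoints(r),np.median(P[w,2]))
l=(abs(P[:,2]-128)<5)&(P[:,1]>150)&(P[:,0]<600)
print(np.percentile(P[l],[1,50,99],axis=0).round(1))
# ring on pane
for n in ((240,88),(213,88),(266,88),(240,62),(240,115)): print(n,c.d[n[1],n[0]],c.E+c.ray([n])[0]*c.d[n[1],n[0]])
E
```

```text
red scene [205.1 205.7] 232 ztop 170.8 rect [428.5  43.5] [49.9 10.6] 84.4
red side [212.7 195.2] 103 ztop 171.0 rect [434.3  42.5] [48.1 10.2] 82.0
red wrist [126.9 169. ] 2216 ztop 172.0 rect [433.8  47.3] [53.8 13.9] 78.8
yel scene [239.5 197.4] 160 ztop 144.2 rect [509.   35.1] [27.4 26.9] 12.2
yel side [404.6 165.7] 161 ztop 269.3 rect [ 887.5 -106.3] [27.7 30.6] 6.9
deck ((487.6421203613281, 90.9564208984375), (154.89952087402344, 199.2487030029297), 84.46564483642578) [[381.01273   23.475723]
 [579.3326     4.259659]
 [594.2715   158.43712 ]
 [395.95166  177.65318 ]] 123.97183462907452
[[402.4 150.3 123.1]
 [497.9 162.  124.5]
 [594.7 173.3 128.4]]
(240, 88) 243.53333 [517.83298084 108.96950502 123.67934906]
(213, 88) 243.36066 [495.50084115 109.01609601 123.8418949 ]
(266, 88) 242.91612 [539.37104381 108.84903311 124.35470854]
(240, 62) 237.06857 [518.64633215 128.48744166 125.11007503]
(240, 115) 248.9387 [517.1529659   87.56210142 123.85560006]Traceback (most recent call last):
  File "meas.py", line 9, in <module>
    m,ce,a=big(c.hsv(lo,hi)); P=c.pts(m)
           ~~~^^^^^^^^^^^^^^
  File "meas.py", line 5, in big
    n,l,st,ce=cv2.connectedComponentsWithStats(m.astype(np.uint8)); k=1+np.argmax(st[1:,4]); return l==k,ce[k],st[k,4]
                                                                        ~~~~~~~~~^^^^^^^^^^
    return _wrapfunc(a, 'argmax', axis=axis, out=out, **kwds)
    return bound(*args, **kwds)
ValueError: attempt to get argmax of an empty sequence
```

```bash
cat > meas.py <<'E'
from h import *
cams=[Cam(n) for n in ['scene','side','wrist']]
cols={'red':([0,150,60],[8,255,255]),'yel':([20,130,90],[38,255,255]),'blue':([105,120,40],[128,255,255]),'wood':([3,80,80],[18,255,255])}
for k,(lo,hi) in cols.items():
    for c,n in zip(cams,'scene side wrist'.split()):
        m=c.hsv(lo,hi)&(c.d>0); v,u=np.nonzero(m); P=c.pts(m)
        ok=(P[:,0]<640)&(P[:,0]>300)&(P[:,2]<195)&(P[:,1]<260)&((P[:,1]>-20) if k!='wood' else (P[:,1]<0)&(P[:,2]<25))
        if ok.sum()<30: print(k,n,'none',len(P)); continue
        P=P[ok]; ce=[u[ok].mean(),v[ok].mean()]
        zt=np.percentile(P[:,2],95); T=P[P[:,2]>zt-4] if k!='wood' else P
        r=cv2.minAreaRect(T[:,:2].astype(np.float32))
        print(k,n,np.round(ce),len(T),'ztop',zt.round(1),'rect',np.round(r[0],1),np.round(r[1],1),round(r[2],1),'mean',T.mean(0).round(1))
E
python3 meas.py
python3 - <<'E'
from h import *
c=Cam('wrist'); h=cv2.cvtColor(c.img,cv2.COLOR_BGR2HSV)
print(h[178,233],c.d[178,233])
P=c.pts(c.d>0);v,u=np.nonzero(c.d>0);hs=h[v,u]
w=(abs(P[:,2]-122)<4)&(P[:,0]<600)&(hs[:,1]<60)&(hs[:,2]>150)&(v>125)&(u<325)
Q=P[w,:2]
# deck front edge: min y per x bin
xs=np.arange(415,585,10); b=[(x,Q[abs(Q[:,0]-x)<3,1].min()) for x in xs if (abs(Q[:,0]-x)<3).any()]
print(np.round(b,1)); print('fit',np.polyfit(*np.array(b).T,1))
r=cv2.minAreaRect(Q.astype(np.float32));print(r,cv2.boxPoints(r).round(1))
cv2.imwrite('pics/w1.png',cv2.resize(c.img[0:240,80:360],None,fx=2.5,fy=2.5,interpolation=cv2.INTER_CUBIC))
E
```

```text
red scene [205. 206.] 89 ztop 170.9 rect [429.8  43.3] [49.2 12.7] 81.9 mean [428.1  41.4 169.5]
red side [213. 195.] 45 ztop 171.0 rect [432.8  41.2] [49.9 12.7] 82.0 mean [432.9  39.3 169.6]
red wrist [127. 169.] 1238 ztop 172.0 rect [433.6  47.7] [53.4 14.1] 80.4 mean [434.1  47.6 170.8]
yel scene [240. 197.] 109 ztop 144.6 rect [508.4  37.1] [25.8 31.6] 3.1 mean [508.7  35.3 143. ]
yel side [244. 197.] 63 ztop 144.1 rect [510.2  34. ] [28.8 27.3] 36.0 mean [510.7  33.6 142.5]
yel wrist [240. 176.] 167 ztop 144.8 rect [513.4  37.7] [27.4 30.7] 15.9 mean [518.3  38.1 143.4]
blue scene [217. 186.] 67 ztop 167.1 rect [485.  86.] [25.6 16.9] 77.3 mean [485.   85.5 165.8]
blue side [232. 186.] 38 ztop 166.5 rect [491.2  82.9] [23.1 16.1] 80.1 mean [490.3  82.  165.2]
blue wrist [198. 109.] 1359 ztop 168.3 rect [490.4  89.9] [31.2 21.8] 82.9 mean [490.8  89.9 166.9]
wood scene [336. 333.] 7189 ztop 15.0 rect [ 515.9 -261.3] [218.7 158.3] 19.1 mean [ 498.7 -269.8    6.9]
wood side [270. 320.] 4728 ztop 16.0 rect [ 516.1 -259. ] [214.2 166.6] 18.8 mean [ 502.7 -273.4    8.2]
wood wrist [247. 360.] 5412 ztop 16.5 rect [ 491.  -161.4] [231.5 329.5] 9.1 mean [ 499.6 -267.6    8.7]
[ 25 125 237] 242.11597
[[425.   23.4]
 [435.   21.2]
 [445.   20.4]
 [455.   18.2]
 [465.   17.4]
 [475.   16.2]
 [485.   15.5]
 [495.   15.1]
 [505.   59.2]
 [525.   10.8]
 [535.    8.7]
 [545.    7.8]
 [555.    7. ]
 [565.    4.8]
 [575.    5.5]]
fit [-0.11263012 72.9542459 ]
((483.7136535644531, 43.1241569519043), (55.81916809082031, 199.84375), 83.10128784179688) [[381.2  27.4]
 [579.6   3.4]
 [586.3  58.8]
 [387.9  82.8]]
```

View pics/w1.png

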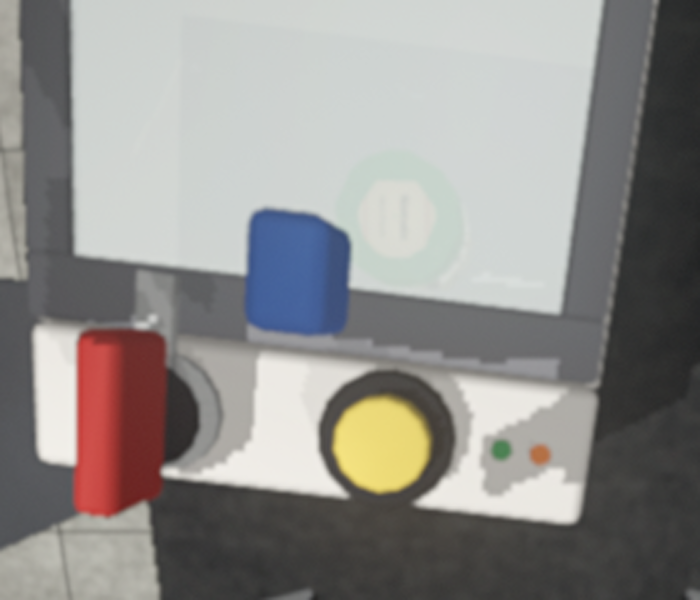

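Run:
```python
from h import *
c=Cam('wrist')
m=c.hsv([20,60,120],[38,255,255]); m[:, :190]=0; m[:,280:]=0; m[:140]=0;m[215:]=0
v,u=np.nonzero(m); (x,y),r=cv2.minEnclosingCircle(np.c_[u,v].astype(np.float32))
print(x,y,r,c.plane([(x,y)],144),c.d[int(y),int(x)],manip.read_state()['eef_pos'])
P=c.pts(m);print(len(P),P.mean(0))
print('jar',c.plane([(240,88)],113))
# button two-view
a=[]
for n,pix in (('scene',(239.5,197.4)),('side',(244,197))):
    k=Cam(n); print(n,k.plane([pix],144), k.plane([(205.1,205.7)] if n=='scene' else [(212.7,195.2)],157))
    a.append((k.E,k.ray([pix])[0]))
a.append((c.E,c.ray([(x,y)])[0]))
A=0;b=0
for e,d in a:
    d=d/np.linalg.norm(d);M=np.eye(3)-np.outer(d,d);A=A+M;b=b+M@e
print('tri',np.linalg.solve(A,b))
```

```text
231.88775634765625 177.36395263671875 20.006099700927734 [[511.45029562  37.65987445 144.        ]] 242.2203 [ 5.49981728e+02 -3.56439822e-03  2.30442032e+02]
1221 [511.53271995  37.60693187 143.5678538 ]
jar [[516.58870205 110.34395005 113.        ]]
scene [[503.78382279  29.60865625 144.        ]] [[427.22435142  39.77771201 157.        ]]
side [[511.45450725  25.50437517 144.        ]] [[431.5415253   34.44793373 157.        ]]
tri [511.0560029   36.92910204 136.4924748 ]
```

>>> step_arm --series '[-20, 19, 0, -0.06, 1, -19, 18, 0, -0.06, 1, 0, 0, -15, 0, 1, 0, 0, -15, 0, 1, 0, 0, -15, 0, 1, 0, 0, -5, 0, 1, 0, 0, 0, 0, 1, 0, 0, -4, 0, 1, 0, 0, -3, 0, 1, 0, 0, -3, 0, 1, 0, 0, -3, 0, 1, 0, 0, -3, 0, 1, 0, 0, 0, 0, 1]' --squeeze 20

```text
clock: 2.33
eef_pos: [511.1, 37.0, 164.5]
eef_rot: [3.141, -0.0, 1.451]
wrist_force: [-0.3, -0.4, 2.7]
finger_gap: 0.7
finger_force: 1.6
```

>>> step_arm --series '[0, 0, -2, 0, 1, 0, 0, -2, 0, 1, 0, 0, -1, 0, 1, 0, 0, 0, 0, 1]'

```text
clock: 2.82
eef_pos: [511.3, 37.0, 162.5]
eef_rot: [3.139, -0.0, 1.451]
wrist_force: [-15.5, -0.9, 36.2]
finger_gap: 0.4
finger_force: 18.2
```

>>> step_arm --series '[0, 0, 5, 0, 1, 0, 0, 15, 0, 1, 0, 0, 25, 0, 1, 0, 0, 20, 0, 0.5, -20, 0, 5, -0.05, 0.5, -20, 0, 0, 0, 0.5, -20, 0, 0, 0, 0.5, -17, 10, 0, 0, 0.5, 0, 0, 0, 0, 0.5]'

```text
clock: 3.95
eef_pos: [433.6, 47.3, 230.0]
eef_rot: [3.141, -0.0, 1.401]
wrist_force: [-0.2, -1.0, 0.7]
finger_gap: 46.7
finger_force: 0.0
```

```bash
python3 meas.py | grep -E 'red|blue|yel'
python3 - <<'E'
from h import *
print(manip.read_state()['eef_pos'])
c=Cam('wrist');cv2.imwrite('pics/w2.png',c.img)
E
```

```text
red scene [205. 206.] 85 ztop 170.7 rect [428.5  43.7] [48.9 10.5] 83.5 mean [427.9  40.3 169.4]
red side [213. 196.] 41 ztop 171.3 rect [434.   40.7] [48.3 10.1] 82.0 mean [432.8  37.8 169.8]
red wrist [276. 237.] 874 ztop 172.5 rect [431.8  45.7] [50.7 13.1] 81.4 mean [431.8  43.2 171.2]
yel scene [240. 197.] 111 ztop 144.1 rect [509.8  35.8] [27.2 28.9] 38.1 mean [508.7  35.4 142.8]
yel side [244. 197.] 63 ztop 144.4 rect [511.8  33.8] [28.2 28.5] 61.3 mean [511.1  33.2 142.7]
yel wrist [369. 216.] 979 ztop 145.6 rect [511.   37.2] [30.  30.4] 16.3 mean [510.7  37.9 144.4]
blue scene [217. 188.] 45 ztop 165.4 rect [484.8  85.5] [25.1 18.8] 82.6 mean [481.8  83.  164. ]
blue side [232. 186.] 32 ztop 167.1 rect [490.2  83.4] [21.2 17.1] 88.8 mean [490.1  83.1 165.9]
blue wrist [341. 162.] 1210 ztop 168.4 rect [489.4  90.6] [31.  22.3] 81.7 mean [488.9  90.9 167.1]
[434.5053667   46.83588515 229.65336966]
```

View pics/w2.png

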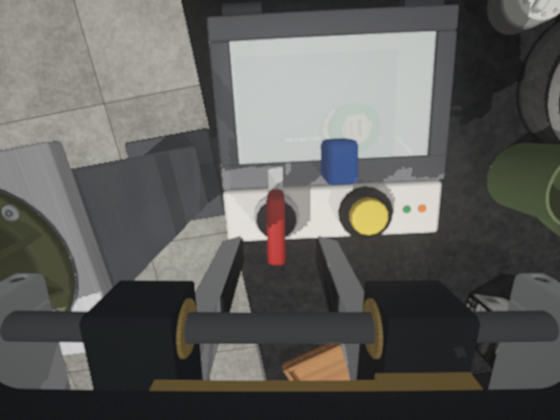

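>>> step_arm --series '[-1, 0, -20, 0, 0.5, -1, 0, -20, 0, 0.5, 0, 0, -15, 0, 0.5, 0, 0, -11, 0, 0.5, 0, 0, 0, 0, 0.9, 0, 0, 0, 0, 0.9, 0, 0, 0, 0, 0.9, 0, 0, 0, 0, 0.9]' --squeeze 20

```text
clock: 5.15
eef_pos: [431.8, 47.2, 164.2]
eef_rot: [-3.141, -0.0, 1.401]
wrist_force: [-6.1, 0.8, 7.8]
finger_gap: 13.7
finger_force: 22.1
```

>>> step_arm --series '[0, 0, 0, -0.13, 0.9, 0, 0, 0, -0.13, 0.9, 0, 0, 0, -0.13, 0.9, 0, 0, 0, -0.13, 0.9, 0, 0, 0, -0.13, 0.9, 0, 0, 0, 0, 0.9]'

```text
clock: 5.9
eef_pos: [432.0, 47.1, 164.2]
eef_rot: [3.141, -0.0, 0.749]
wrist_force: [-4.4, -0.0, 8.8]
finger_gap: 13.9
finger_force: 22.1
```

>>> step_arm --series '[0, 0, 0, -0.13, 0.9, 0, 0, 0, -0.13, 0.9, 0, 0, 0, -0.13, 0.9, 0, 0, 0, -0.13, 0.9, 0, 0, 0, -0.13, 0.9, 0, 0, 0, -0.13, 0.9, 0, 0, 0, -0.08, 0.9, 0, 0, 0, 0, 0.9]'

```text
clock: 6.9
eef_pos: [432.1, 46.8, 164.2]
eef_rot: [3.141, -0.001, -0.11]
wrist_force: [-5.5, -2.5, 8.9]
finger_gap: 14.0
finger_force: 22.1
```

```bash
python3 -c "
from h import *
s=manip.read_state();print(s['moment'],s['eef_rot'],s['wrist_force'],s['joints'])"
```

```text
[-0.55872278  0.92287973 -0.05674151] [ 3.14109829e+00 -7.20491271e-04 -1.10383703e-01] [-5.49477184 -2.51227636  8.88293343] [ 2.38213538e-02  1.14680750e-01  1.90942720e+00 -6.52395631e-04
  1.11683692e+00  1.70528747e+00]
```

>>> step_arm --series '[0, 0, 0, -0.06, 0.9, 0, 0, 0, -0.06, 0.9, 0, 0, 0, 0, 0.9]'

```text
clock: 7.28
eef_pos: [432.5, 46.7, 164.3]
eef_rot: [3.141, -0.002, -0.229]
wrist_force: [-0.2, -3.5, 6.5]
finger_gap: 15.0
finger_force: 21.8
```

```bash
python3 -c "
from h import *
s=manip.read_state();print(s['moment'],s['eef_rot'],s['wrist_force'],s['finger_gap'])"
```

```text
[-0.41848392  0.33921691  0.45489298] [ 3.14123776e+00 -1.86483514e-03 -2.29367995e-01] [-0.20650238 -3.46323102  6.53061657] 14.982223498605999
```

>>> step_arm --series '[0, 0, 0, 0, 0.5, 0, 0, 0, 0, 0.5, 0, 0, 0, 0, 0.5, 0, 0, 20, 0, 0.5, 0, 0, 30, 0, 0.5, 0, 0, 15, 0, 0.5, 7, 5, 0, 0.187, 0.5, 7, 5, 0, 0.187, 0.5, 7, 5, 0, 0.187, 0.5, 7, 5, 0, 0.187, 0.5, 7, 5, 0, 0.187, 0.5, 7, 5, 0, 0.187, 0.5, 7, 5, 0, 0.187, 0.5, 7, 5, 0, 0.187, 0.5, 1, 3, 0, 0.187, 0.5, 0, 0, 0, 0, 0.5]'

```text
clock: 9.28
eef_pos: [488.9, 90.1, 227.9]
eef_rot: [-3.141, 0.0, 1.453]
wrist_force: [-0.5, -0.5, -0.0]
finger_gap: 46.9
finger_force: 0.0
```

```bash
python3 meas.py | grep -E 'wrist|red'
python3 - <<'E'
from h import *
print(manip.read_state())
c=Cam('wrist');cv2.imwrite('pics/w3.png',c.img)
E
```

```text
red scene [204. 205.] 90 ztop 170.3 rect [427.9  43.7] [ 8.7 49.9] 82.4 mean [428.   43.4 168.9]
red side [213. 194.] 62 ztop 170.3 rect [431.8  41.8] [13.2 51.3] 87.2 mean [431.8  42.3 169.1]
red wrist [228. 281.] 230 ztop 171.7 rect [437.3  47.6] [13.4 45.3] 82.8 mean [450.3  46.5 170.6]
yel wrist [307. 274.] 648 ztop 145.5 rect [506.9  36.9] [22.5 30.5] 8.8 mean [508.2  38.1 144.3]
blue wrist [280. 226.] 1038 ztop 168.3 rect [489.8  91.3] [30.8 22. ] 83.8 mean [489.9  91.9 167.1]
wood wrist [320. 370.] 1174 ztop 17.0 rect [ 497.3 -208.2] [123.7  51.7] 10.3 mean [ 516.6 -198.     9.6]
{'clock': 9.425, 'joints': array([ 1.08105833e-01,  1.83854533e-01,  1.67022322e+00, -4.54432953e-05,
        1.28776220e+00,  2.29145456e-01]), 'qd': array([ 0.00053184, -0.00326279, -0.00048097,  0.00070089,  0.00099198,
       -0.01480549]), 'effort': array([ 9.31784743e-02, -4.57779729e+01, -3.48523271e+01,  7.51341018e-02,
       -5.43354341e-03, -2.01892928e-02]), 'eef_pos': array([488.88229683,  89.8620177 , 228.26607204]), 'eef_rot': array([-3.14136173e+00,  9.86636249e-05,  1.44976941e+00]), 'wrist_force': array([0.67256581, 0.61557903, 0.17418536]), 'moment': array([0.01135798, 0.0659184 , 0.00124899]), 'finger_force': 0.0, 'finger_gap': 46.940866751158545}
```

View pics/w3.png

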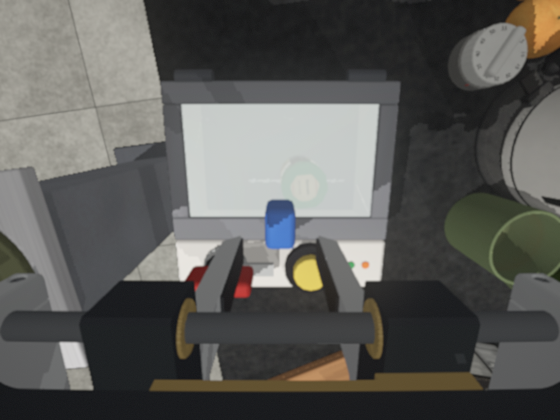

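>>> step_arm --series '[1, 1, -25, 0, 0.5, 0, 0, -22, 0, 0.5, 0, 0, -20, 0, 0.5, 0, 0, 0, 0, 0.95, 0, 0, 0, 0, 0.95, 0, 0, 0, 0, 0.95, 0, 0, 0, 0, 0.95, 0.4, 3.3, 8.7, 0, 0.95, 0.4, 3.3, 8.8, 0, 0.95, 0.5, 4.6, 8.2, 0, 0.95, 0.6, 4.6, 8.2, 0, 0.95, 0, 0, 0, 0, 0.95]' --squeeze 25

```text
clock: 10.98
eef_pos: [491.5, 107.6, 196.2]
eef_rot: [-3.141, -0.001, 1.454]
wrist_force: [-8.5, 2.6, -1.3]
finger_gap: 23.8
finger_force: 25.0
```

>>> step_arm --series '[1.3, 11.5, 14.7, 0, 0.95, 1.6, 13.8, 12.6, 0, 0.95, 1.8, 15.5, 10.4, 0, 0.95, 2, 17, 7.8, 0, 0.95, 2.1, 18, 5, 0, 0.95, 2.2, 18.5, 2.1, 0, 0.95, 0, 0, 0, 0, 0.95]'

```text
clock: 11.85
eef_pos: [503.0, 202.7, 249.2]
eef_rot: [3.14, -0.001, 1.455]
wrist_force: [-5.6, 2.4, 0.9]
finger_gap: 24.0
finger_force: 25.0
```

>>> step_arm --series '[2.2, 18.7, -0.8, 0, 0.95, 2.1, 18.3, -3.7, 0, 0.95, 2, 17.4, -6.6, 0, 0.95, 1.5, 12.8, -7, 0, 0.95, 0, 0, 0, 0, 0.95]'

```text
clock: 12.48
eef_pos: [511.3, 270.6, 232.5]
eef_rot: [3.138, -0.005, 1.455]
wrist_force: [-5.1, 7.3, 9.3]
finger_gap: 19.5
finger_force: 46.3
```

Run:
```python
from h import *
print(manip.read_state()['finger_gap'])
a=Cam('scene').img[60:280,100:330]; b=Cam('side').img[80:300,150:380]
cv2.imwrite('pics/s4.png',cv2.resize(np.hstack([a,b]),None,fx=1.7,fy=1.7,interpolation=cv2.INTER_CUBIC))
```

```text
19.495649170220958
```

View pics/s4.png

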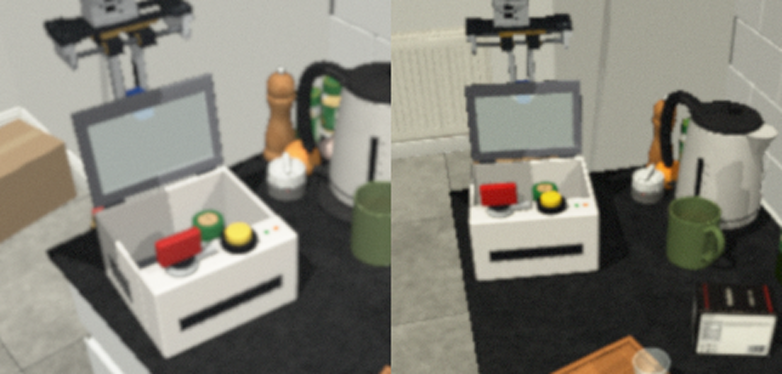

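>>> step_arm --series '[0, 0, 0, 0, 0.5, 0, 0, 0, 0, 0.5, 0, 0, 0, 0, 0.5, 0, 0, 15, 0, 0.5, 0, 0, 30, 0, 0.5, 0, 0, 40, 0, 0.5, 0, -40, 0, 0, 0.3, 0, -40, 0, 0, 0.3, 0, -40, 0, 0, 0.3, 2, -40, 0, 0, 0.3, 0, 0, 0, 0, 0.3]'

```text
clock: 13.95
eef_pos: [512.9, 106.3, 316.1]
eef_rot: [3.14, -0.0, 1.451]
wrist_force: [1.0, -0.1, -0.3]
finger_gap: 65.8
finger_force: 0.0
```

```bash
cat > jar.py <<'E'
from h import *
print({k:np.round(v,2) for k,v in manip.read_state().items() if k in('clock','eef_pos','eef_rot','finger_gap')})
for n in ['wrist','scene','side']:
    c=Cam(n); m=c.hsv([40,50,20],[90,255,255])&(c.d>0); P=c.pts(m); v,u=np.nonzero(m)
    ok=(abs(P[:,0]-515)<50)&(abs(P[:,1]-112)<60)&(P[:,2]>60)&(P[:,2]<140)
    P=P[ok]
    if len(P)<20: print(n,'none'); continue
    T=P[P[:,2]>np.percentile(P[:,2],90)-4]
    (x,y),r=cv2.minEnclosingCircle(T[:,:2].astype(np.float32))
    print(n,len(T),'z',np.percentile(P[:,2],[50,95]).round(1),'circ',round(x,1),round(y,1),round(r,1),'pix',u[ok].mean().round(),v[ok].mean().round())
    if n=='wrist': w=c
cv2.imwrite('pics/w5.png',w.img) if 'w' in globals() else cv2.imwrite('pics/w5.png',Cam('wrist').img)
E
python3 jar.py
```

```text
{'clock': np.float64(13.95), 'eef_pos': array([512.92, 106.34, 316.09]), 'eef_rot': array([ 3.14, -0.  ,  1.45]), 'finger_gap': np.float64(65.76)}
wrist 550 z [113.8 115.1] circ 515.7 111.0 21.6 pix 280.0 187.0
scene 101 z [110.8 113.7] circ 513.0 92.1 40.3 pix 223.0 193.0
side 36 z [111.9 114.3] circ 514.3 110.6 22.2 pix 237.0 192.0
```

View pics/w5.png

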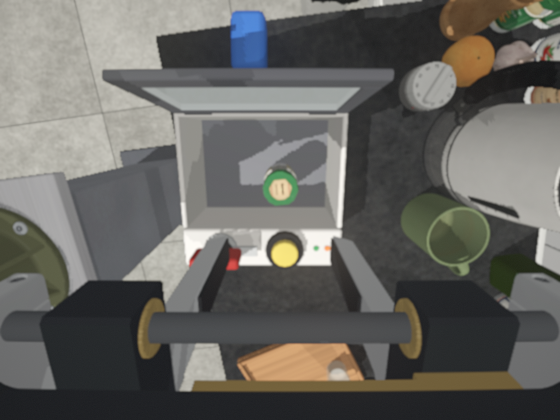

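>>> step_arm --series '[2.5, 4.7, -30, 0, 0.3, 0, 0, -40, 0, 0.3, 0, 0, -40, 0, 0.3, 0, 0, -40, 0, 0.3, 0, 0, -30, 0, 0.3, 0, 0, -30, 0, 0.3, 0, 0, -20, 0, 0.3, 0, 0, -16, 0, 0.3, 0, 0, 0, 0, 0.3, 0, 0, 0, 0, 0.8, 0, 0, 0, 0, 0.8, 0, 0, 0, 0, 0.8, 0, 0, 0, 0, 0.8]' --squeeze 15

```text
clock: 15.72
eef_pos: [515.5, 113.1, 69.5]
eef_rot: [3.141, -0.0, 1.454]
wrist_force: [-1.2, 0.3, 5.2]
finger_gap: 43.2
finger_force: 15.0
```

>>> step_arm --series '[0, 0, 10, 0, 0.8, 0, 0, 20, 0, 0.8, 0, 0, 30, 0, 0.8, 0, 0, 35, 0, 0.8, 0, 0, 35, 0, 0.8, 0, 0, 35, 0, 0.8, 0, 0, 25, 0, 0.8, 0, -10, 0, 0, 0.8, 0, -25, 0, 0, 0.8, 0, -35, 0, 0, 0.8, 0, -40, 0, 0, 0.8, 0, -40, 0, 0, 0.8, -5, -40, 0, 0, 0.8, -5, -40, 0, 0, 0.8, -5, -40, 0, 0, 0.8, -5, -40, 0, 0, 0.8, -5, -35, 0, 0, 0.8, 0, -20, 0, 0, 0.8, 0, -10, 0, 0, 0.8, 0, 0, 0, 0, 0.8]'

```text
clock: 18.23
eef_pos: [490.3, -261.8, 258.4]
eef_rot: [-3.141, -0.0, 1.454]
wrist_force: [0.1, 0.4, -0.8]
finger_gap: 43.0
finger_force: 15.0
```

Run:
```python
from h import *
print({k:np.round(v,2) for k,v in manip.read_state().items() if k in('clock','eef_pos','eef_rot','finger_gap','wrist_force')})
for n in ['wrist','scene','side']:
    c=Cam(n); m=c.hsv([3,80,80],[18,255,255])&(c.d>0); P=c.pts(m)
    ok=(abs(P[:,0]-516)<150)&(abs(P[:,1]+260)<130)&(P[:,2]<22)&(P[:,2]>3); P=P[ok]
    r=cv2.minAreaRect(P[:,:2].astype(np.float32)); print(n,len(P),np.round(r[0],1),np.round(r[1],1),round(r[2],1),'z',np.percentile(P[:,2],[5,50,95]).round(1))
    # tumbler: points 30<z<70 near tray
    Q=c.pts(c.d>0); t=(abs(Q[:,0]-560)<70)&(abs(Q[:,1]+240)<80)&(Q[:,2]>25)&(Q[:,2]<70); 
    print(' tumbler',t.sum(),Q[t].mean(0).round(1) if t.any() else '', np.percentile(Q[t],[2,98],axis=0).round() if t.any() else '')
    if n=='wrist': cv2.imwrite('pics/w6.png',c.img)
```

```text
{'clock': np.float64(18.23), 'eef_pos': array([ 490.27, -261.83,  258.45]), 'eef_rot': array([-3.14, -0.  ,  1.45]), 'wrist_force': array([ 0.07,  0.4 , -0.8 ]), 'finger_gap': np.float64(43.02)}
wrist 12168 [ 512.4 -270.1] [207.9 156.1] 19.1 z [ 6.3  7.9 16.7]
 tumbler 1020 [ 580.9 -271.5   51.8] [[ 555. -289.   26.]
 [ 598. -245.   69.]]
scene 6830 [ 509.8 -266.7] [203.7 152.8] 19.1 z [ 3.9  6.1 15. ]
 tumbler 621 [ 575.9 -266.7   49.7] [[ 553. -289.   27.]
 [ 597. -246.   67.]]
side 4621 [ 512.4 -267.2] [202.4 154.2] 19.0 z [ 4.6  7.1 16.1]
 tumbler 496 [ 576.7 -267.5   50.8] [[ 555. -291.   27.]
 [ 598. -245.   69.]]
```

View pics/w6.png

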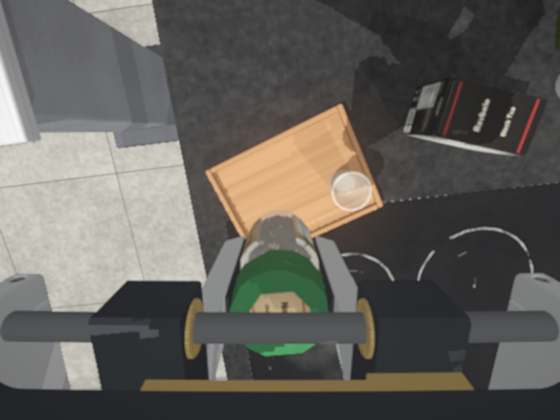

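>>> step_arm --series '[-12, -7, -20, 0, 0.8, -11.5, -6, -40, 0, 0.8, 0, 0, -40, 0, 0.8, 0, 0, -35, 0, 0.8, 0, 0, -25, 0, 0.8, 0, 0, -15, 0, 0.8, 0, 0, -10, 0, 0.8, 0, 0, -5, 0, 0.8, 0, 0, -3, 0, 0.8, 0, 0, 0, 0, 0.8]'

```text
clock: 19.62
eef_pos: [466.8, -275.1, 66.1]
eef_rot: [3.141, 0.0, 1.454]
wrist_force: [-0.8, 0.7, -0.3]
finger_gap: 42.7
finger_force: 15.0
```

>>> step_arm --series '[0, 0, -1.5, 0, 0.8, 0, 0, -1, 0, 0.8, 0, 0, -0.5, 0, 0.8, 0, 0, 0, 0, 0.8]'

```text
clock: 20.12
eef_pos: [466.7, -275.0, 62.8]
eef_rot: [-3.141, -0.0, 1.454]
wrist_force: [-0.5, -0.2, -0.3]
finger_gap: 43.2
finger_force: 15.0
```

>>> step_arm --series '[0, 0, -0.7, 0, 0.8, 0, 0, 0, 0, 0.8]'

```text
clock: 20.38
eef_pos: [466.8, -275.1, 62.4]
eef_rot: [3.141, 0.0, 1.454]
wrist_force: [-1.6, 1.2, 4.3]
finger_gap: 42.8
finger_force: 15.0
```

Contact (4 N up). Release and rise.

>>> step_arm --series '[0, 0, 0, 0, 0.65, 0, 0, 0, 0, 0.45, 0, 0, 0, 0, 0.3, 0, 0, 0, 0, 0.3, 0, 0, 10, 0, 0.3, 0, 0, 20, 0, 0.3, 0, 0, 30, 0, 0.3, 0, 0, 40, 0, 0.3, 0, 0, 40, 0, 0.3, 0, 0, 40, 0, 0.3, 0, 0, 20, 0, 0.3, 0, 0, 0, 0, 0.3]'

```text
clock: 21.88
eef_pos: [467.0, -275.2, 263.9]
eef_rot: [3.139, 0.001, 1.454]
wrist_force: [0.1, 0.4, -1.3]
finger_gap: 65.8
finger_force: 0.0
```

Run:
```python
from h import *
print({k:np.round(v,2) for k,v in manip.read_state().items() if k in('clock','eef_pos','finger_gap','wrist_force')})
a=Cam('scene').img; b=Cam('side').img
cv2.imwrite('pics/s7.png',cv2.resize(np.hstack([a[100:420,100:420],b[80:400,150:470]]),None,fx=1.25,fy=1.25))
```

```text
{'clock': np.float64(21.88), 'eef_pos': array([ 466.97, -275.17,  263.88]), 'wrist_force': array([ 0.05,  0.37, -1.25]), 'finger_gap': np.float64(65.81)}
```

View pics/s7.png

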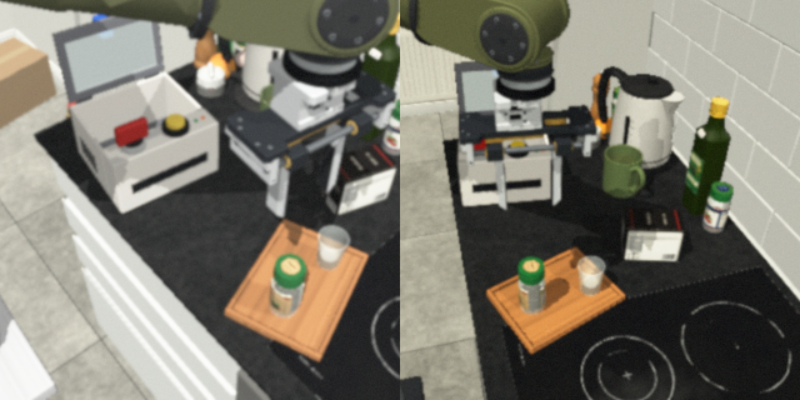

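The jar stands upright on the near half of the tray (around (288,285) left, (530,285) right). The tumbler is standing, the lid is open, and the gripper is clear.

```bash
python3 -c "
from cell import manip
print(manip.sign_off())"
```

```text
the job is handed in; nothing more can be done
None
```

The job is done and handed in at about 22 s of the 72 s allowed: I pressed the button, turned the latch to its stop, swung the lid back past upright, and stood the jar on the tray and let go; the final pictures show nothing knocked over.

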